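# Open the thermal cycler's sliding cover after a run

### The arm

A 7-joint arm with a two-finger parallel gripper is mounted at the origin on the work surface. World frame = base frame: x ahead of the robot, y to its left, z up, the work surface at z = 0. Lengths are in mm, angles in rad, forces in N, time in s.
With the tool pointing down it reaches from about 425 to 1025 mm from the base axis. Payload 9.4 kg.
Tool frame: the origin (TCP) lies at the very end of the fingers, on their centre line; the grasp point (between the pads) lies 19 mm behind it; z points along the fingers, y is the line along which they close (so a half turn about z gives the same grasp; the last joint's range is limited). The gripper opens to 93 mm and grips with 3 to 60 N. Pads are 15 mm wide; open, the fingers measure 128 mm over their backs; the gripper's body (75 mm by 188 mm) begins 65 mm behind the grasp point.
Start: joints at [1.252, 0.599, -0.003, 1.599, 0.002, 0.943, -0.08], TCP at [173.592, -703.911, 218.618] pointing down, gripper open.
Joint ranges: [-2.57, 2.57], [-0.35, 1.97], [-1.29, 1.29], [0.11, 2.56], [-1.05, 4.19], [0.11, 1.86], [-2.63, 2.63]. Speed limits (rad/s): [2.22, 2.22, 3.01, 3.01, 3.14, 3.14, 3.14].

### API

Orientations are given as a unit quaternion [x, y, z, w].
In Python, from bench import get_obs, get_image, hand_in gives the robot as it stands. The module is installed in compiled form; this text tells all that it offers.
- The arm moves only by the tool send_rows, never from a script. Its argument "plan" is one flat list of numbers, 7 for each row, row after row: the opening, from 0 (shut) to 1 (fully open), then the shift along the tool's x, y, z in mm, then the turn, a rotation vector about the tool's x, y, z in degrees. A call has exactly 10 rows; each row is the pose to reach, as a shift and turn from the pose commanded when the call began, along the tool's axes at that moment; what a row does not reach only later rows make up. A row lasts 1/10 s, in which the tool goes at most 50 mm and 8.59 degrees, less where a joint would pass 70% of its speed; a pose out of reach is approached as far as the arm can. A call with a gripper value outside its range is refused whole. The fingers move at their own pace and stop on an object; "newtons" is the grip in N (left out, the last holds). Time passes only in rows, so rows that repeat a pose let the fingers close, or fill a call up. It gives the time, the measured TCP pose, the force, the opening and the grip force at its end, in the units of the state.
- get_obs(): the state, without advancing time (a new reading comes with each control period).
- get_image(name): name is "side" or "top" or "wrist"; returns a dict with "pixels" (480x640x3 uint8, blue, green, red), "fx", "fy", "cx", "cy" (pixels), "dist" ([k1, k2, p1, p2, k3] as OpenCV has them; the pictures are not rectified), "R" (3x3) and "t" (3): a world point X has camera coordinates R X + t; the wrist camera has in their place "tool_from_camera" (4x4, takes a point from camera to tool coordinates, whose origin is the TCP and whose axes are the flange's). Camera axes: x right, y down, z forward; pixel columns grow to the right and rows downward; lengths in mm; the calibration is good to about 2 mm. A picture is of the moment at which its call begins: read the wrist's pose just before it. There is no depth.
- hand_in(): hands the job in; it is judged then, once.
The state is a dict: "time_s": time; "q": joint angles; "dq": joint speeds; "effort": joint torques, N m; "eef_pos": TCP position; "ee_rot": TCP orientation; "ft_force": force on the tool from outside, world axes, zero at the start; "moment": the same for the moment, N m; "finger_gap": finger opening in mm; "grasp_force": force on a finger pad.
Only numpy, scipy, OpenCV 4.12 (cv2) and the standard library are available. Lean on these libraries where they do the work, as an engineer would, in place of code of your own. Each camera call takes 0.05 s, during which the arm holds its last target. There are 200 camera calls.

### The job

The run in the thermal cycler is finished: open the machine so that the plate can be taken out. With your fingertips push the cover's locking lever all the way back, then push the cover back along its rails until it meets its stop and leave both there, working steadily without slamming or forcing anything. Do not touch the plate, which stays seated in its block, nor disturb the things standing around the machine.

Things in the scene. Friction and masses are not known exactly. Their poses are not given: they have to be found in the camera images.
- cycler: Thermal cycler, a white bench machine 380 mm deep (its x) and 230 mm wide (its y), fixed to the bench. Origin at the centre of its underside; x points from its front (sloping panel with display and keys) to its rear, the way the cover slides open; z up. Its yaw differs from run to run. Flat deck 126 mm above the bench; the panel in front of it is lower.
- cover (a joint): Slide of the cover along the cycler's +x on the deck, m: 0 = shut over the plate, 0.115 = fully open against its stop. Drags with about 5 N of friction and stays where it is left. It cannot slide while the lever is locked.
- cover_front (a point): Centre of the front face of the cover, a grey block on rails, 125 mm long (cycler x), 156 mm wide, from 140 to 195 mm above the bench; the point is 165 mm above the bench and moves with the cover. The front face looks to the cycler's -x.
- lever (a joint): Turn of the locking lever about its pivot, rad: 0 = locked (leaning to the cycler's front, 45 degrees above level), 1.25 = fully back against its own stop (26 degrees past upright, to the rear). Starts at 0 to 0.12, stays where left; needs 1 to 2 N at the bar. Below about 0.8 its hooks hold the cover, with some play. At its stop, a further push on the bar to the rear slides the cover.
- lever_bar (a point): Centre of the lever's grip bar, which lies level along the cycler's y above the front of the cover and moves with lever and cover: black sleeve 18 mm thick and 120 mm long, bare steel bar 11 mm thick to 87 mm on either side. About 238 mm above the bench when locked, 258 mm at its highest.
- lever_pivot (a point): Middle of the lever's pivot axis (along the cycler's y), 188 mm above the bench, 35 mm behind the cover's front face; moves with the cover. The bar circles it at 70 mm: up and to the rear as the lever opens. The side arms stand 87 mm to either side.
- plate_center (a point): Centre of the 96-well plate, clear plastic, 128 mm (cycler y) by 86 mm by 16 mm high, lying loose in the block recess of the deck under the shut cover; its top is 134 mm above the bench, 8 mm above the deck.
- tube_rack: Loose blue rack with capped tubes, 160 x 70 mm, 98 mm high over the caps, standing left of the cycler; origin at the centre of its underside.
- reagent_bottle: Loose amber bottle, 66 mm across, 165 mm high, standing right of the cycler near its front; origin at the centre of its underside.
- tip_box: Loose closed pipette-tip box, 120 x 85 mm, 75 mm high, standing right of the cycler near its rear; origin at the centre of its underside.

How it is judged:
By the outcome, as a careful person would: the job done as asked, in the order asked, and still so for the second after the job is handed in, with the robot touching nothing.
It also fails if it takes over 38 s, if anything falls off the work surface, if the arm or the gripper's body presses on something with over 40 N, if the wrist force passes 120 N, or if a joint passes its speed limit or range.

## Working session

There is one attempt and no reset: what is moved stays moved. The work goes in short steps, Python scripts to look and compute and a tool call to move; the robot and the scene stay as the last step left them, time stands still between calls to the robot, and variables do not carry over. Pictures are saved under pics/ and viewed, at most 10 in all, crops included, and the job is handed in when it is done.

Besides the shell and the picture viewer there is one more tool, called after "Emit:" as name(argument=value, ...) on one line, values as JSON. send_rows: Moves the arm, as the interface text tells. Its arguments: {"type":"object","properties":{"plan":{"type":"array"},"newtons":{"type":"number"}},"required":["plan"]}

```bash
mkdir -p pics
python3 - <<'E'
from bench import *
import cv2,pickle
o=get_obs();print(o)
d={}
for n in("side","top"):
    d[n]=get_image(n);cv2.imwrite(f"pics/{n}0.png",d[n]["pixels"])
    print(n,{k:v for k,v in d[n].items() if k!="pixels"})
pickle.dump(d,open("im0.pkl","wb"))
E
```

```text
{'time_s': 0.0, 'q': array([ 1.25230035,  0.6001521 , -0.00255411,  1.60012219,  0.0017983 ,
        0.94289484, -0.07981652]), 'dq': array([ 0.0002359 ,  0.00047158, -0.00159877, -0.00212639, -0.00184579,
        0.00035495, -0.00074525]), 'effort': array([ 4.43214603e-04, -7.65067363e+01,  1.49644040e+00, -2.52348375e+01,
       -5.25891013e-02,  1.67722040e-02,  1.58647763e-04]), 'eef_pos': array([ 173.47164976, -703.43861085,  217.74306917]), 'ee_rot': array([ 9.92697415e-01,  1.20628446e-01, -1.62405594e-04, -7.70183647e-04]), 'ft_force': array([ 0.42389542,  0.71050892, -0.76152814]), 'moment': array([-0.01005116, -0.03891536,  0.01195392]), 'grasp_force': 0.0, 'finger_gap': 93.25542423940402}
side {'fx': 512.3903927817173, 'fy': 512.3903927817173, 'cx': 317.5082114734245, 'cy': 244.571139987702, 'dist': array([-0.04963409,  0.        ,  0.        ,  0.        ,  0.        ]), 'R': array([[ 0.25403929,  0.96711975,  0.01197591],
       [ 0.73799283, -0.18581997, -0.64871991],
       [-0.62516448,  0.17363848, -0.76093302]]), 't': array([-192.42974765, -336.52763529, 1332.88589476])}
top {'fx': 594.5890057200808, 'fy': 594.5890057200808, 'cx': 322.11941546987066, 'cy': 241.23376176603352, 'dist': array([-0.20408435,  0.        ,  0.        ,  0.        ,  0.        ]), 'R': array([[ 0.00442142, -0.99990831,  0.01279903],
       [-0.99281598, -0.00591974, -0.11950479],
       [ 0.1195696 , -0.0121787 , -0.99275112]]), 't': array([  39.28765602,  598.147661  , 1123.25529349])}
```

View pics/side0.png

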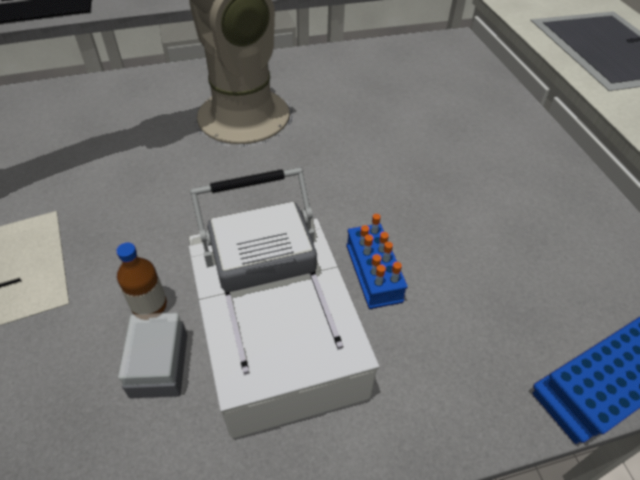

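View pics/top0.png

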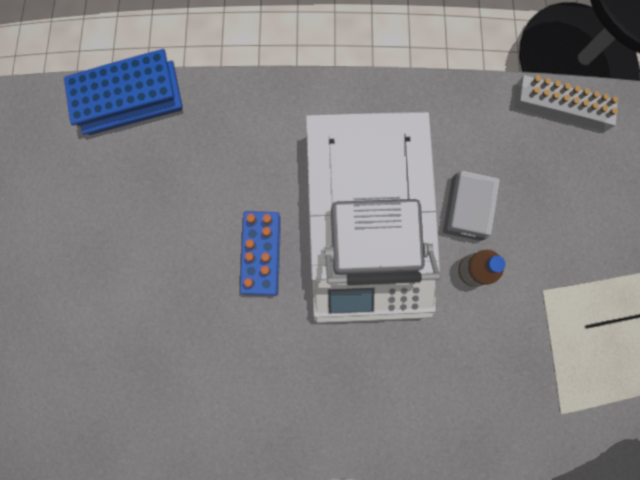

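The side view shows the shut cover, with the lever sleeve from about (211,186) to (284,175). In the top view the sleeve runs from (347,279) to (420,277), and the deck's rear corners are at (307,115) and (429,113). I'll enlarge both to get finer pixel positions.

Run:
```python
import cv2
a=cv2.imread("pics/side0.png")[160:440,180:390];b=cv2.imread("pics/top0.png")[105:330,295:450]
cv2.imwrite("pics/sc.png",cv2.resize(a[:, :],None,fx=2.1,fy=2.1,interpolation=cv2.INTER_CUBIC))
cv2.imwrite("pics/tc.png",cv2.resize(b,None,fx=2.6,fy=2.6,interpolation=cv2.INTER_CUBIC))
```

```text
(no output)
```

View pics/sc.png

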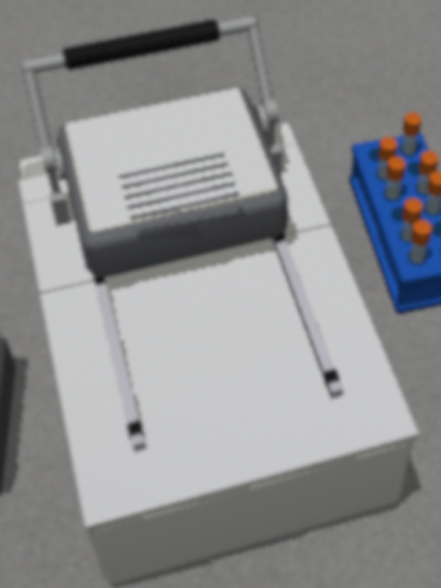

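View pics/tc.png

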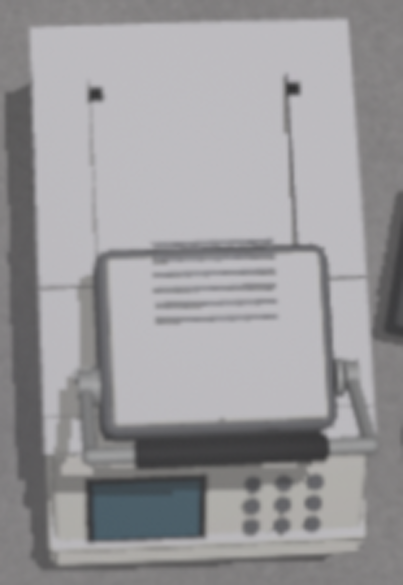

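```bash
cat > h.py <<'E'
import pickle,cv2,numpy as np
from scipy.optimize import least_squares
def proj(im,P):
    return cv2.projectPoints(np.float64(P),cv2.Rodrigues(im["R"])[0],im["t"],np.array([[im["fx"],0,im["cx"]],[0,im["fy"],im["cy"]],[0,0,1]]),im["dist"])[0][:,0]
def pts(p):
    x,y,w,px,q=p
    bx=px-70*np.cos(np.pi/4+q);bz=188+70*np.sin(np.pi/4+q)
    L=np.array([[bx,60,bz],[bx,-60,bz],[bx,87,bz],[bx,-87,bz],[190,115,126],[190,-115,126]])
    c,s=np.cos(w),np.sin(w)
    return np.c_[x+c*L[:,0]-s*L[:,1],y+s*L[:,0]+c*L[:,1],L[:,2]]
E
python3 - <<'E'
from h import *
d=pickle.load(open("im0.pkl","rb"))
S=np.array([[217,30],[67,57],[253,21],[27,68],[415,433],[87,525]])/2.1+[180,160]
T=np.array([[136,453],[328,446],[88,456],[372,444],[30,28],[348,19]])/2.6+[295,105]
f=lambda p:np.r_[proj(d["side"],pts(p))-S,proj(d["top"],pts(p))-T].ravel()
r=least_squares(f,[620,-50,0,-60,.05],x_scale=[10,10,.1,10,.1],loss="soft_l1")
print(r.x.round(3));print(f(r.x).reshape(-1,2).round(1))
print(pts(r.x).round(1))
# bottle, caps
for n,m,px,z in(("bottlecap","top",(496,264),165),("bottlecap","side",(126,251),160),("rackcap","top",(252,282),98),("rackcap","top",(252,219),98),("tipbox","top",(459,173),75),("tipbox","top",(447,231),75)):
    im=d[m];K=np.array([[im["fx"],0,im["cx"]],[0,im["fy"],im["cy"]],[0,0,1]])
    u=cv2.undistortPoints(np.float64([[px]]),K,im["dist"])[0,0]
    v=im["R"].T@[*u,1];c=-im["R"].T@im["t"];print(n,m,(c+v*(z-c[2])/v[2]).round())
E
```

```text
[ 6.3710e+02 -4.9494e+01  4.2000e-02 -7.5540e+01  5.0000e-02]
[[ 0.7 -0.6]
 [-1.4  1. ]
 [-0.4  0.5]
 [ 0.6 -0.9]
 [ 1.6 -0.3]
 [-0.5  0.2]
 [-0.5  0.2]
 [ 0.1 -0. ]
 [ 1.  -0.3]
 [-0.3  0. ]
 [ 0.1 -0.1]
 [ 0.2  0.4]]
[[ 512.2    5.3  239.9]
 [ 517.2 -114.6  239.9]
 [ 511.1   32.3  239.9]
 [ 518.4 -141.5  239.9]
 [ 822.1   73.4  126. ]
 [ 831.8 -156.4  126. ]]
bottlecap top [ 544. -262.  165.]
bottlecap side [ 544. -267.  160.]
rackcap top [514. 171.  98.]
rackcap top [631. 173.  98.]
tipbox top [ 728. -222.   75.]
tipbox top [ 614. -195.   75.]
```

Emit:
send_rows(plan=[0,8,-10,-3,0,0,0,0,28,-35,-8,0,0,0,0,54,-68,-14,0,0,0,0,80,-101,-20,0,0,0,0,106,-134,-25,0,0,0,0,132,-167,-30,0,0,0,0,158,-200,-30,0,0,0,0,184,-232,-30,0,0,0,0,206,-260,-30,0,0,0,0,221,-279,-30,0,0,0], newtons=20)

```text
time_s: 1.1
eef_pos: [322.2, -376.7, 248.9]
ee_rot: [0.993, 0.122, 0.0, -0.0]
ft_force: [0.7, -1.6, -0.9]
finger_gap: 17.7
grasp_force: 0.0
```

Emit:
send_rows(plan=[0,20,-25,0,0,0,1,0,46,-58,0,0,0,3,0,72,-91,0,0,0,5,0,98,-124,0,0,0,7,0,124,-157,3,0,0,9,0,150,-190,7,0,0,10.5,0,176,-222,11,0,0,11.4,0,200,-252,16,0,0,11.4,0,215,-271,20,0,0,11.4,0,221,-279,21,0,0,11.4])

```text
time_s: 2.1
eef_pos: [469.2, -53.3, 227.4]
ee_rot: [1.0, 0.023, -0.0, -0.0]
ft_force: [0.4, -0.1, -0.5]
finger_gap: 0.8
grasp_force: 0.0
```

Run:
```python
from bench import *
import cv2
o=get_obs();print({k:o[k] for k in("time_s","eef_pos","ee_rot","ft_force","finger_gap")})
import numpy as np
a=get_image("side")["pixels"];b=get_image("wrist")["pixels"]
cv2.imwrite("pics/m1.png",np.hstack([cv2.resize(a[100:340,120:440],(400,300)),cv2.resize(b,(400,300))]))
```

```text
{'time_s': 2.1, 'eef_pos': array([469.21770686, -53.34612478, 227.4059808 ]), 'ee_rot': array([ 9.99725119e-01,  2.34426189e-02, -9.39523284e-05, -3.47075165e-04]), 'ft_force': array([ 0.36686003, -0.14048852, -0.47079284]), 'finger_gap': 0.8189802322000541}
```

View pics/m1.png

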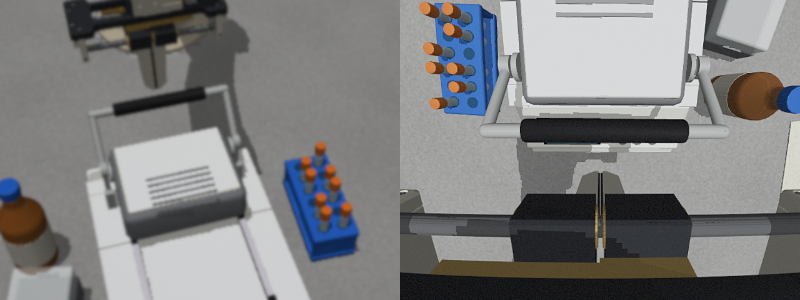

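The fingers are closed, centred and in front of the bar. I'll push gently and follow the arc.

Emit:
send_rows(plan=[0,4,0,0,0,0,0,0,9,0,0,0,0,0,0,14,0,0,0,0,0,0,18,0,0,0,0,0,0,22,0,0,0,0,0,0,25,0,0,0,0,0,0,28,0,0,0,0,0,0,31,0,0,0,0,0,0,34,0,-1,0,0,0,0,37,0,-2,0,0,0])

```text
time_s: 3.2
eef_pos: [504.2, -54.9, 229.3]
ee_rot: [1.0, 0.021, -0.002, 0.0]
ft_force: [-7.6, -0.5, 6.3]
finger_gap: 0.5
grasp_force: 3.7
```

Emit:
send_rows(plan=[0,3,0,-2,0,0,0,0,6,0,-4,0,0,0,0,9,0,-6,0,0,0,0,12,0,-7,0,0,0,0,15,0,-8,0,0,0,0,18,0,-10,0,0,0,0,21,0,-11,0,0,0,0,24,0,-12,0,0,0,0,27,0,-13,0,0,0,0,30,0,-14,0,0,0])

```text
time_s: 4.2
eef_pos: [536.5, -53.4, 243.7]
ee_rot: [1.0, 0.021, 0.0, -0.0]
ft_force: [-2.2, -0.8, 1.5]
finger_gap: 0.2
grasp_force: 1.1
```

Emit:
send_rows(plan=[0,3,0,0,0,0,0,0,6,0,0,0,0,0,0,9,0,0,0,0,0,0,12,0,0,0,0,0,0,15,0,0,0,0,0,0,18,0,0,0,0,0,0,21,0,1,0,0,0,0,24,0,2,0,0,0,0,27,0,3,0,0,0,0,29,0,3,0,0,0])

```text
time_s: 5.2
eef_pos: [565.3, -52.2, 240.4]
ee_rot: [1.0, 0.021, -0.0, 0.0]
ft_force: [-0.2, -0.5, -0.4]
finger_gap: 0.2
grasp_force: 0.5
```

Emit:
send_rows(plan=[0,1,0,1,0,0,0,0,2,0,1,0,0,0,0,3,0,1,0,0,0,0,4,0,2,0,0,0,0,5,0,2,0,0,0,0,6,0,2,0,0,0,0,7,0,3,0,0,0,0,8,0,3,0,0,0,0,9,0,3,0,0,0,0,10,0,3,0,0,0])

```text
time_s: 6.2
eef_pos: [575.0, -51.8, 237.5]
ee_rot: [1.0, 0.021, -0.0, 0.0]
ft_force: [-0.4, -1.0, -1.3]
finger_gap: 0.1
grasp_force: 0.5
```

Emit:
send_rows(plan=[0,1,0,0,0,0,0,0,2,0,0,0,0,0,0,3,0,0,0,0,0,0,4,0,0,0,0,0,0,5,0,0,0,0,0,0,6,0,0,0,0,0,0,7,0,0,0,0,0,0,8,0,0,0,0,0,0,9,0,0,0,0,0,0,10,0,0,0,0,0])

```text
time_s: 7.2
eef_pos: [585.1, -51.3, 237.6]
ee_rot: [1.0, 0.021, -0.0, 0.0]
ft_force: [-0.5, -0.6, -0.9]
finger_gap: 0.6
grasp_force: 0.5
```

Run:
```python
from bench import *
import cv2
o=get_obs();print({k:o[k] for k in("time_s","eef_pos","ft_force")})
import numpy as np
a=get_image("side")["pixels"];b=get_image("wrist")["pixels"]
cv2.imwrite("pics/m2.png",np.hstack([cv2.resize(a[100:340,120:440],(400,300)),cv2.resize(b,(400,300))]))
```

```text
{'time_s': 7.2, 'eef_pos': array([585.08146459, -51.33637617, 237.55841393]), 'ft_force': array([-0.52466657, -0.5848157 , -0.86106082])}
```

View pics/m2.png

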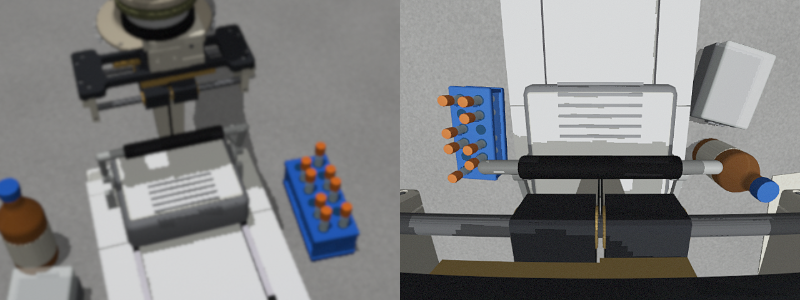

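```bash
cat >> h.py <<'E'
from bench import *
from scipy.spatial.transform import Rotation as Ro
def wproj(o,im,P):
    R=Ro.from_quat(o["ee_rot"]).as_matrix();M=np.eye(4);M[:3,:3]=R;M[:3,3]=o["eef_pos"]
    C=np.linalg.inv(M@im["tool_from_camera"])
    return proj(dict(im,R=C[:3,:3],t=C[:3,3]),P)
E
python3 - <<'E'
from h import *
o=get_obs();im=get_image("wrist")
print(o["eef_pos"],o["ft_force"])
for px in(-75.54,-71):
  for q in(.9,1.0,1.1,1.15,1.2,1.25):
    P=pts([637.1,-49.49,.042,px,q]);print(px,q,wproj(o,im,P)[:4].round().tolist(),P[:2,0].mean())
cv2.imwrite("pics/w3.png",im["pixels"])
E
```

```text
[585.26188601 -51.30255481 237.62922451] [-0.97797638 -0.90351375 -0.33079689]
-75.54 0.9 [[200.0, 335.0], [447.0, 335.0], [145.0, 334.0], [502.0, 334.0]] 569.6241376951625
-75.54 1.0 [[199.0, 321.0], [448.0, 321.0], [144.0, 320.0], [503.0, 321.0]] 576.5205594277616
-75.54 1.1 [[199.0, 307.0], [448.0, 307.0], [144.0, 306.0], [503.0, 306.0]] 583.2681658057747
-75.54 1.15 [[199.0, 299.0], [448.0, 299.0], [144.0, 299.0], [503.0, 299.0]] 586.5650178991864
-75.54 1.2 [[199.0, 292.0], [448.0, 292.0], [144.0, 292.0], [502.0, 292.0]] 589.7995369767348
-75.54 1.25 [[200.0, 285.0], [447.0, 285.0], [145.0, 284.0], [502.0, 284.0]] 592.963638425231
-71 0.9 [[199.0, 327.0], [448.0, 327.0], [144.0, 326.0], [503.0, 326.0]] 574.1601340037571
-71 1.0 [[198.0, 313.0], [449.0, 313.0], [143.0, 312.0], [504.0, 312.0]] 581.0565557363561
-71 1.1 [[198.0, 298.0], [449.0, 298.0], [143.0, 298.0], [504.0, 298.0]] 587.8041621143692
-71 1.15 [[198.0, 291.0], [449.0, 291.0], [143.0, 290.0], [504.0, 290.0]] 591.101014207781
-71 1.2 [[198.0, 283.0], [449.0, 283.0], [143.0, 283.0], [504.0, 283.0]] 594.3355332853293
-71 1.25 [[199.0, 276.0], [448.0, 276.0], [144.0, 276.0], [503.0, 276.0]] 597.4996347338256
```

Run:
```python
from h import *
o=get_obs();im=get_image("wrist")
c,s=np.cos(.042),np.sin(.042)
for s_ in(0,5,10,15):
    px=-75.54+s_
    P=[[637.1+c*(px+90)-s*y,-49.49+s*(px+90)+c*y,195] for y in(78,0,-78)]
    print(s_,wproj(o,im,P).round(1).tolist())
g=cv2.cvtColor(im["pixels"],cv2.COLOR_BGR2GRAY)
print("col bar",[(r,int(g[r,290])) for r in range(235,300,3)])
print("col cover rear",[(r,int(g[r,320])) for r in range(115,165,2)])
# side difference
a=pickle.load(open("im0.pkl","rb"))["side"];b=get_image("side")
A,B=[cv2.cvtColor(i["pixels"],cv2.COLOR_BGR2GRAY)[225:300,225:320].astype(np.float32) for i in(a,b)]
print(cv2.phaseCorrelate(A,B,cv2.createHanningWindow(A.shape[::-1],cv2.CV_32F)))
p=proj(a,[[600,-50,195],[610,-50,195]]);print(p[1]-p[0])
```

```text
0 [[191.7, 155.2], [323.0, 154.8], [454.1, 155.4]]
5 [[190.9, 146.6], [323.0, 146.1], [454.9, 146.8]]
10 [[190.2, 137.8], [323.0, 137.3], [455.7, 138.1]]
15 [[189.4, 129.0], [323.0, 128.4], [456.5, 129.2]]
col bar [(235, 164), (238, 168), (241, 167), (244, 167), (247, 178), (250, 20), (253, 18), (256, 23), (259, 20), (262, 18), (265, 29), (268, 29), (271, 30), (274, 28), (277, 34), (280, 22), (283, 13), (286, 88), (289, 96), (292, 101), (295, 100), (298, 99)]
col cover rear [(115, 215), (117, 217), (119, 219), (121, 217), (123, 217), (125, 217), (127, 216), (129, 219), (131, 157), (133, 163), (135, 162), (137, 77), (139, 130), (141, 135), (143, 140), (145, 144), (147, 188), (149, 157), (151, 163), (153, 171), (155, 220), (157, 218), (159, 218), (161, 216), (163, 219)]
((-0.9284428035206318, 0.4042443108984628), 0.24474630064434474)
[1.20275026 4.70173755]
```

View pics/w3.png

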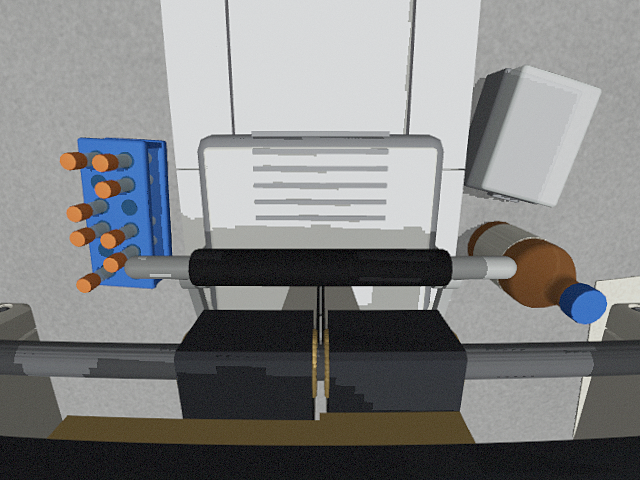

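Lever row 267 in the wrist view fits the lever at its stop with the cover already about 10 mm back. I'll keep sliding it steadily.

Emit:
send_rows(plan=[0,1,0,0,0,0,0,0,3,0,0,0,0,0,0,5,0,0,0,0,0,0,8,0,0,0,0,0,0,11,0,0,0,0,0,0,14,0,0,0,0,0,0,17,0,0,0,0,0,0,20,0,0,0,0,0,0,23,0,0,0,0,0,0,26,0,0,0,0,0])

```text
time_s: 8.45
eef_pos: [610.1, -50.3, 237.5]
ee_rot: [1.0, 0.021, -0.001, 0.0]
ft_force: [-5.4, 0.4, 2.0]
finger_gap: 0.5
grasp_force: 2.7
```

Emit:
send_rows(plan=[0,3,0,0,0,0,0,0,6,0,0,0,0,0,0,9,0,0,0,0,0,0,12,0,0,0,0,0,0,15,0,0,0,0,0,0,18,0,0,0,0,0,0,21,0,0,0,0,0,0,24,0,0,0,0,0,0,27,0,0,0,0,0,0,30,0,0,0,0,0])

```text
time_s: 9.45
eef_pos: [640.1, -49.0, 237.5]
ee_rot: [1.0, 0.021, -0.001, 0.0]
ft_force: [-5.6, -1.3, 2.7]
finger_gap: 0.6
grasp_force: 2.7
```

Emit:
send_rows(plan=[0,3,0,0,0,0,0,0,6,0,0,0,0,0,0,9,0,0,0,0,0,0,12,0,0,0,0,0,0,15,0,0,0,0,0,0,18,0,0,0,0,0,0,21,0,0,0,0,0,0,24,0,0,0,0,0,0,27,0,0,0,0,0,0,30,0,0,0,0,0])

```text
time_s: 10.45
eef_pos: [670.2, -47.7, 237.6]
ee_rot: [1.0, 0.021, -0.001, 0.0]
ft_force: [-5.2, -0.3, 3.1]
finger_gap: 0.6
grasp_force: 2.7
```

Emit:
send_rows(plan=[0,2,0,0,0,0,0,0,4,0,0,0,0,0,0,5,0,0,0,0,0,0,6,0,0,0,0,0,0,7,0,0,0,0,0,0,8,0,0,0,0,0,0,9,0,0,0,0,0,0,10,0,0,0,0,0,0,11,0,0,0,0,0,0,12,0,0,0,0,0])

```text
time_s: 11.45
eef_pos: [682.4, -47.2, 237.5]
ee_rot: [1.0, 0.021, -0.001, 0.0]
ft_force: [-4.1, -0.3, 2.4]
finger_gap: 0.0
grasp_force: 2.6
```

Emit:
send_rows(plan=[0,1,0,0,0,0,0,0,1.5,0,0,0,0,0,0,2,0,0,0,0,0,0,2.5,0,0,0,0,0,0,3,0,0,0,0,0,0,3.5,0,0,0,0,0,0,4,0,0,0,0,0,0,4.5,0,0,0,0,0,0,5,0,0,0,0,0,0,5.5,0,0,0,0,0])

```text
time_s: 12.45
eef_pos: [688.0, -47.0, 237.5]
ee_rot: [1.0, 0.021, -0.0, 0.0]
ft_force: [-5.3, 0.0, 2.5]
finger_gap: 0.3
grasp_force: 2.5
```

Emit:
send_rows(plan=[0,0.3,0,0,0,0,0,0,0.6,0,0,0,0,0,0,0.9,0,0,0,0,0,0,1.2,0,0,0,0,0,0,1.5,0,0,0,0,0,0,1.8,0,0,0,0,0,0,2.1,0,0,0,0,0,0,2.4,0,0,0,0,0,0,2.7,0,0,0,0,0,0,3,0,0,0,0,0])

```text
time_s: 13.45
eef_pos: [691.1, -46.9, 237.5]
ee_rot: [1.0, 0.021, -0.0, 0.0]
ft_force: [-5.1, -0.1, 1.9]
finger_gap: 0.4
grasp_force: 2.5
```

Emit:
send_rows(plan=[0,0.3,0,0,0,0,0,0,0.6,0,0,0,0,0,0,0.9,0,0,0,0,0,0,1.2,0,0,0,0,0,0,1.5,0,0,0,0,0,0,1.8,0,0,0,0,0,0,2.1,0,0,0,0,0,0,2.4,0,0,0,0,0,0,2.7,0,0,0,0,0,0,3,0,0,0,0,0])

```text
time_s: 14.45
eef_pos: [691.9, -46.8, 237.5]
ee_rot: [1.0, 0.021, -0.003, 0.0]
ft_force: [-12.9, -1.0, 8.2]
finger_gap: 0.5
grasp_force: 6.9
```

The force rose to 13 N and the motion stalled, so the cover is on its stop. I'll back off.

Emit:
send_rows(plan=[0,-1,0,0,0,0,0,0,-3,0,0,0,0,0,0,-7,0,0,0,0,0,0,-13,0,0,0,0,0,0,-20,0,0,0,0,0,0,-30,0,-4,0,0,0,0,-42,0,-10,0,0,0,0,-54,0,-16,0,0,0,0,-64,0,-20,0,0,0,0,-70,0,-22,0,0,0])

```text
time_s: 15.45
eef_pos: [623.5, -49.8, 260.7]
ee_rot: [1.0, 0.021, 0.001, 0.0]
ft_force: [-0.1, 0.0, 1.1]
finger_gap: 0.6
grasp_force: 0.0
```

Run:
```python
from h import *
o=get_obs();print(o["eef_pos"],o["ft_force"])
im=get_image("wrist");a=get_image("side")
for s,q in((110,1.25),(115,1.25),(115,1.15)):
    P=pts([637.1,-49.49,.042,-75.54+s,q]);print(s,q,wproj(o,im,P)[:4].round().tolist(),proj(a,P)[:4].round().tolist())
cv2.imwrite("pics/m3.png",np.hstack([cv2.resize(a["pixels"][150:450,110:410],(400,400)),cv2.resize(im["pixels"],(400,300)) if 0 else cv2.copyMakeBorder(cv2.resize(im["pixels"],(400,300)),0,100,0,0,0)]))
```

```text
[623.54944982 -49.78422988 260.66400153] [-0.09339046  0.01004624  1.08320494]
110 1.25 [[202.0, 131.0], [445.0, 131.0], [148.0, 132.0], [498.0, 132.0]] [[318.0, 256.0], [233.0, 276.0], [337.0, 251.0], [212.0, 280.0]]
115 1.25 [[201.0, 121.0], [446.0, 121.0], [147.0, 121.0], [500.0, 122.0]] [[320.0, 258.0], [233.0, 278.0], [338.0, 254.0], [213.0, 283.0]]
115 1.15 [[200.0, 134.0], [447.0, 134.0], [146.0, 135.0], [501.0, 135.0]] [[318.0, 254.0], [232.0, 273.0], [337.0, 249.0], [212.0, 278.0]]
```

View pics/m3.png

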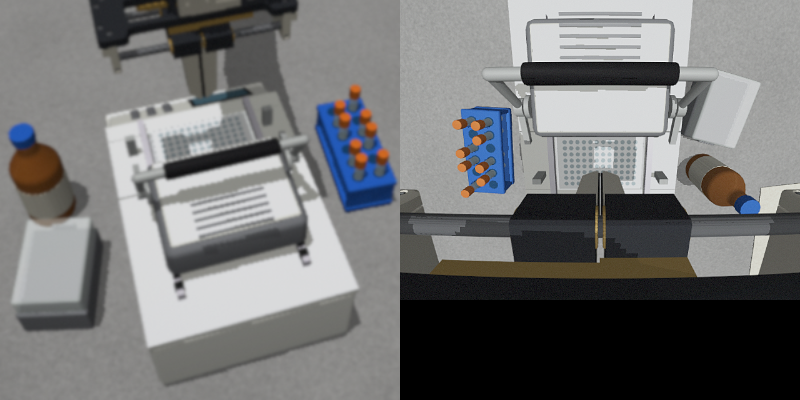

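The wrist view puts the bar at row 118; I predicted 121 for fully open with the lever at its stop. The plate is exposed and seated, and the neighbouring things are undisturbed.

```bash
python3 -c "
from bench import *
print(hand_in())"
```

```text
the job is handed in; nothing more can be done
None
```

The thermal cycler is open and the job is handed in: the lever is fully back and the cover rests on its stop, with the plate still seated and nothing around the machine disturbed, in about 15.5 s of robot time.

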